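# Set the strip gauge of a card trimmer with its thumbwheel

## Task

Set the strip gauge of the card trimmer for the next cut: roll the knurled thumbwheel under a fingertip, with light pressure and stroke by stroke, until the gauge has closed in towards the blade and its pointer stands opposite the nose of the brass rider on the scale, then take the hand away. Work only on the wheel: do not pinch it, do not push the gauge itself, and leave the rider, the blade arm (which stays down), the spray can, the tape roll and the craft knife as they are.

Things in the scene. Friction and masses are not known exactly. Their poses are not given: they have to be found in the camera images.
- trimmer: Grey bench card trimmer, fixed, bed 45 mm high; a side table (top 40 mm up) carries the strip gauge. Origin: on the bench straight below the thumbwheel's middle. x: along the cutting edge, away from the robot; y: from the gauge towards the cutting edge (at y = 70 mm) and the bed; z up. Placed anew each time, turned up to 0.35 rad. All mm below are in its frame.
- wheel_top (a point): Highest point of the thumbwheel's rim, mid-width: z = 74 mm, straight above the trimmer's origin; does not turn with the wheel. Turning takes 1.5 to 2 N along the rim; its friction on a fingertip is about 1 (varies 20 %), so 4 to 15 N of downward pressure is right; over 35 N counts as pinching or forcing. The rim is hard: 1 mm further down adds 5 to 20 N. The wheel stays where it is left.
- thumbwheel: Knurled steel wheel, 56 mm diameter, 24 mm wide, level axis along x, half sunk in a black housing (70 mm along x, 90 mm along y, top at z = 54), so the top 20 mm stand clear. Origin: its centre, z = 46. Rolling its top towards +y moves the gauge to +y (gap closes), 10 mm per radian, i.e. 1 mm per 2.8 mm of rim; rolling to -y opens it.
- strip_gauge: Aluminium fence on the side table, 168 mm long (along x), 25 mm tall, sliding along y, geared to the thumbwheel; a dark steel pointer at its far end points to +x. Origin: the pointer's tip, in line with the fence's face, at (228, 10 to 66, 40) mm. It starts 12 to 43 mm short of the rider, on its -y side.
- rider: The gauge mark: a small brass rider (22 x 12 x 14 mm) on a steel rail at the far edge of the side table, by a white scale, its nose pointing to -x at the gauge's pointer. Origin: the nose's tip, at (232, y, 40) mm; y differs each time. The gauge is set when pointer tip and nose tip have the same y; they then stand 4 mm apart in x.
- blade_handle (a point): Middle of the blade arm's black handle (108 mm long along x, 30 mm thick), arm down: at (-77, 75, 71) mm. The grey arm runs from it along y = 75 mm, up to 82 mm above the bench, to its hinge at the far end.
- spray_can: Plain aluminium spray can with a black cap, 66 mm diameter, 192 mm tall, standing on the bench on the -y side of the trimmer, its axis 170 mm or more from the wheel's middle. Origin: centre of its underside.
- tape_roll: Roll of paper masking tape, 100 mm outside, 76 mm inside, 25 mm high, lying flat on the trimmer's bed. Origin at the centre of its underside.
- craft_knife: Craft knife, 153 mm long, 15 mm high, lying on the bench along the -y side of the trimmer, 120 to 270 mm from the wheel's middle. Origin at its underside, near the middle, blade towards its x.
Not all that is in view belongs to the job. There is more than one size of the spray_can; the one meant has the size given above.

How it is judged:
By the outcome, as a careful person would: the job done as asked, in the order asked, and still so for the second after the job is handed in, with the robot touching nothing.
It also fails if it takes over 58 s, if anything falls off the work surface, if the arm or the gripper's body presses on something with over 40 N, if the wrist force passes 120 N, or if a joint passes its speed limit or range.

## Robot

A 7-joint arm with a two-finger parallel gripper is mounted at the origin on the work surface. World frame = base frame: x ahead of the robot, y to its left, z up, the work surface at z = 0. Lengths are in m, angles in rad, forces in N, time in s.
With the tool pointing down it reaches from about 0.4 to 0.925 m from the base axis. Payload 5.6 kg.
Tool frame: the origin (TCP) lies between the finger pads; the fingertips stand ctrl.nose_length ahead of it and the grasp point (between the pads) lies 8 mm behind it (ctrl.nose_length is the distance from the TCP to the fingertips, in m); z points along the fingers, y is the line along which they close (so a half turn about z gives the same grasp; the last joint's range is limited). The gripper opens to 85 mm and grips with 20 to 120 N. Pads are 22 mm wide; open, the fingers measure 114 mm over their backs; the gripper's body (76 mm by 85 mm) begins 54 mm behind the grasp point. The pads swing forward as they close: fully open they stand 13 mm farther back than shut.
Start: joints at [1.17, 0.468, -0.012, 1.603, 0.006, 1.071, -0.056], TCP at [0.228, -0.609, 0.242] pointing down, gripper open.
Joint ranges: [-2.53, 2.53], [-0.31, 2.02], [-1.57, 1.55], [0.28, 2.44], [-1.29, 4.43], [0.15, 1.84], [-2.92, 2.92]. Speed limits (rad/s): [2.57, 2.57, 3.14, 3.14, 3.14, 3.14, 3.14].

## Interface

Orientations are given as [roll, pitch, yaw] about the fixed x, y, z axes, in that order (R = Rz(yaw) Ry(pitch) Rx(roll)).
In Python, from workcell import monitor, capture, job, ctrl gives the robot as it stands. The module is installed in compiled form; this text tells all that it offers.
- The arm moves only by the tool drive_tool, never from a script. Its argument "targets" is a list that holds one entry, the list of rows, each a list of 5 numbers: the shift along the world's x, y, z in mm, then the turn about the world's z in degrees, then the finger opening in mm, from 0 to 85.4. In form: [[[dx, dy, dz, twist, gripper], ...]]. A call has 1 to 8 rows; each row is the pose to reach, as a shift and turn from the pose commanded when the call began; what a row does not reach only later rows make up. A row lasts 1/12 s, in which the tool goes at most 41.7 mm and 7.16 degrees, less where a joint would pass 70% of its speed; a pose out of reach is approached as far as the arm can. A call with a gripper value outside its range is refused whole. The fingers move at their own pace and stop on an object; "grip_force" is the grip in N (left out, the last holds). Time passes only in rows, so rows that repeat a pose let the fingers close. It gives the time, the measured TCP pose, the force and the opening at its end, in the units of the state.
- monitor.read_state(): the state, without advancing time (a new reading comes with each control period).
- capture(name): name is "scene" or "side" or "wrist"; returns a dict with "image" (480x640x3 uint8, red, green, blue), "fx", "fy", "cx", "cy" (pixels), "D" ([k1, k2, p1, p2, k3] as OpenCV has them; the pictures are not rectified), "T" (4x4, takes a point from camera to world coordinates); the wrist camera has in their place "tool_from_camera" (4x4, takes a point from camera to tool coordinates, whose origin is the TCP and whose axes are the flange's). Camera axes: x right, y down, z forward; pixel columns grow to the right and rows downward; lengths in m; the calibration is good to about 2 mm. A picture is of the moment at which its call begins: read the wrist's pose just before it. There is no depth.
- job.hand_in(): hands the job in, once; it reports no verdict.
The state is a dict: "time": time; "q": joint angles; "dq": joint speeds; "joint_torque": joint torques, N m; "eef_pos": TCP position; "eef_rot": TCP orientation; "force": force on the tool from outside, world axes, zero at the start; "ft_torque": the same for the moment, N m; "finger_gap": finger opening in m.
Only numpy, scipy, OpenCV 4.12 (cv2) and the standard library are available. Lean on these libraries where they do the work, as an engineer would, in place of code of your own. Each camera call takes 0.05 s, during which the arm holds its last target. There are 200 camera calls.

## Working session

There is one attempt and no reset: what is moved stays moved. The work goes in short steps, Python scripts to look and compute and a tool call to move; the robot and the scene stay as the last step left them, time stands still between calls to the robot, and variables do not carry over. Pictures are saved under pics/ and viewed, on a budget of 10 in all, crops included, one or two more only if the job needs it, and the job is handed in when it is done.

Besides the shell and the picture viewer there is one more tool, called after "Call:" as name(argument=value, ...), one argument or row to a line, values as JSON. drive_tool: Moves the arm, as the interface text tells. Its arguments: {"type":"object","properties":{"targets":{"type":"array"},"grip_force":{"type":"number"}},"required":["targets"]}

```bash
mkdir -p pics; cat > h.py <<'E'
import numpy as np, cv2
from workcell import monitor, capture, job, ctrl
from scipy.spatial.transform import Rotation as R
def cap(name):
    s=monitor.read_state(); c=capture(name)
    if name=='wrist':
        T=np.eye(4); T[:3,:3]=R.from_euler('xyz',s['eef_rot']).as_matrix(); T[:3,3]=s['eef_pos']
        c['T']=T@c['tool_from_camera']
    c['K']=np.array([[c['fx'],0,c['cx']],[0,c['fy'],c['cy']],[0,0,1]]); return c
def ray(c,px):
    p=cv2.undistortPoints(np.array(px,float).reshape(-1,1,2),c['K'],np.array(c['D'])).reshape(-1,2)
    d=np.c_[p,np.ones(len(p))]@c['T'][:3,:3].T; return c['T'][:3,3],d
def onz(c,px,z):
    o,d=ray(c,px); return o+d*((z-o[2])/d[:,2])[:,None]
def proj(c,P):
    Ti=np.linalg.inv(c['T']); r,_=cv2.Rodrigues(Ti[:3,:3])
    return cv2.projectPoints(np.array(P,float).reshape(-1,1,3),r,Ti[:3,3],c['K'],np.array(c['D']))[0].reshape(-1,2)
def save(c,n): cv2.imwrite('pics/'+n,c['image'][:,:,::-1])
E
python3 - <<'E'
from h import *
import pickle
s=monitor.read_state(); print(s, ctrl.nose_length)
for n in('scene','side'):
    c=cap(n); save(c,n+'0.png'); pickle.dump(c,open(n+'0.pkl','wb')); print(n,c['T'].round(3).tolist(),c['fx'])
E
```

```text
{'time': 0.0, 'q': array([ 1.17001531,  0.46843445, -0.01158634,  1.60367651,  0.00599811,
        1.07142884, -0.05627378]), 'dq': array([ 8.22501470e-04, -1.22892595e-03, -7.36670330e-04, -1.53216941e-03,
       -3.86620827e-04,  6.09034223e-05, -3.77230147e-04]), 'joint_torque': array([ 4.60204410e-04, -5.32394528e+01,  2.14623904e-02, -2.51309288e+01,
        1.14309453e-02,  7.80487200e-03, -1.72926735e-05]), 'eef_pos': array([ 0.22735163, -0.60832572,  0.24127927]), 'eef_rot': array([-3.13968471e+00,  1.36651192e-04,  3.57728059e-01]), 'force': array([ 0.91742517,  0.44003403, -0.47230139]), 'ft_torque': array([-0.01042313, -0.03995813, -0.04322078]), 'finger_gap': 0.0853874214760933} 0.011
scene [[0.373, 0.779, -0.503, 1.154], [0.928, -0.312, 0.205, -0.229], [0.003, -0.543, -0.84, 0.962], [0.0, 0.0, 0.0, 1.0]] 556.746231651553
side [[0.91, -0.282, 0.303, 0.367], [-0.413, -0.644, 0.644, -0.58], [0.013, -0.711, -0.703, 0.698], [0.0, 0.0, 0.0, 1.0]] 488.35825200386637
```

View pics/scene0.png

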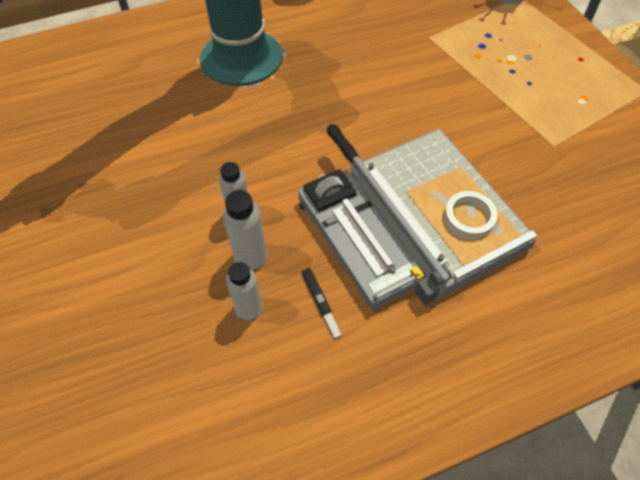

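View pics/side0.png

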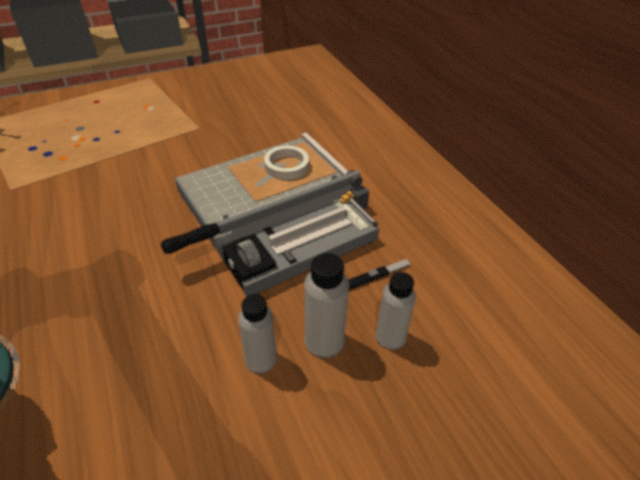

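The wheel is at about (330,186) in the scene view and (248,251) in the side view. The brass rider is at about (417,271) and (346,198). Three cans stand on the -y side, and the big one is the middle one.

```bash
python3 - <<'E'
from h import *
import pickle
a=pickle.load(open('scene0.pkl','rb'));b=pickle.load(open('side0.pkl','rb'))
def tri(p,q):
    o1,d1=ray(a,p);o2,d2=ray(b,q);d1=d1[0];d2=d2[0]
    k=np.linalg.lstsq(np.c_[d1,-d2],o2-o1,rcond=None)[0]
    x=o1+k[0]*d1;y=o2+k[1]*d2; return ((x+y)/2).round(4),np.linalg.norm(x-y).round(4)
print('wheel',tri((330,184),(249,248)),onz(a,(330,184),.07),onz(b,(249,248),.07))
print('bigcan cap',tri((238,203),(327,268)))
print('small',tri((230,170),(255,304)),tri((238,272),(401,284)))
for n,c in(('scene',a),('side',b)):
    h=cv2.cvtColor(c['image'],cv2.COLOR_RGB2HSV); m=cv2.inRange(h,(20,150,120),(32,255,255))
    N,L,S,C=cv2.connectedComponentsWithStats(m)
    for i in range(1,N):
        if S[i,4]>15: print(n,S[i],C[i],onz(c,C[i],.05))
print('handle',onz(a,(343,143),.071),onz(b,(190,238),.071))
E
```

```text
wheel (array([0.5176, 0.0379, 0.0677]), np.float64(0.004)) [[0.5174813  0.03891849 0.07      ]] [[0.51777033 0.03322043 0.07      ]]
bigcan cap (array([ 0.5787, -0.1589,  0.1835]), np.float64(0.0025))
small (array([ 0.4709, -0.1474,  0.144 ]), np.float64(0.0039)) (array([ 0.6841, -0.1974,  0.1406]), np.float64(0.0036))
scene [412 267  12  13  90] [417.22222222 272.47777778] [[0.75620988 0.11769863 0.05      ]]
handle [[0.4265567  0.10577966 0.071     ]] [[0.42719353 0.10004482 0.071     ]]
```

Call:
drive_tool(
  targets=[
    [[10, 20, 35, 0, 0], [25, 50, 70, 0, 0], [42, 84, 90, 0, 0], [60, 120, 90, 0, 0], [78, 156, 90, 0, 0], [96, 192, 90, 0, 0], [114, 228, 90, 0, 0], [132, 264, 90, 0, 0]],
  ],
)

```text
time: 0.77
eef_pos: [0.3599, -0.3427, 0.3322]
eef_rot: [-3.142, 0.0, 0.358]
force: [0.7, 0.4, 1.0]
finger_gap: -0.0
```

Call:
drive_tool(
  targets=[
    [[20, 36, 0, -1.5, 0], [40, 72, 0, -3, 0], [60, 108, 0, -5, 0], [80, 144, 0, -6, 0], [100, 180, 0, -8, 0], [120, 216, 0, -9, 0], [140, 252, 0, -10, 0], [160, 288, 0, -10, 0]],
  ],
)

```text
time: 1.43
eef_pos: [0.5199, -0.055, 0.3322]
eef_rot: [3.141, 0.0, 0.182]
force: [1.0, 0.2, -0.1]
finger_gap: 0.0
```

Call:
drive_tool(
  targets=[
    [[10, 18, 0, 0, 0], [20, 36, 0, 0, 0], [30, 54, 0, 0, 0], [40, 70, 0, 0, 0], [50, 84, 0, 0, 0], [56, 92, 0, 0, 0], [60, 95, 0, 0, 0], [60, 95, 0, 0, 0]],
  ],
)

```text
time: 2.1
eef_pos: [0.5799, 0.0385, 0.3318]
eef_rot: [-3.141, 0.001, 0.184]
force: [-0.1, -1.0, 0.2]
finger_gap: -0.0001
```

```bash
python3 - <<'E'
from h import *
import pickle
s=monitor.read_state(); print(s['time'],s['eef_pos'],s['eef_rot'],s['force'],s['finger_gap'])
c=cap('wrist'); save(c,'w1.png'); pickle.dump(c,open('w1.pkl','wb')); print(c['tool_from_camera'].round(3).tolist(),c['fx'])
E
```

```text
2.1 [0.57985587 0.03850584 0.33184383] [-3.14128804e+00  6.65215318e-04  1.84099083e-01] [-0.11894321 -1.03153197  0.15126342] -0.00013691164104807804
[[-0.001, -0.959, -0.282, 0.072], [1.0, -0.001, -0.0, 0.0], [-0.0, -0.282, 0.959, -0.131], [0.0, 0.0, 0.0, 1.0]] 350.7702807974333
```

View pics/w1.png

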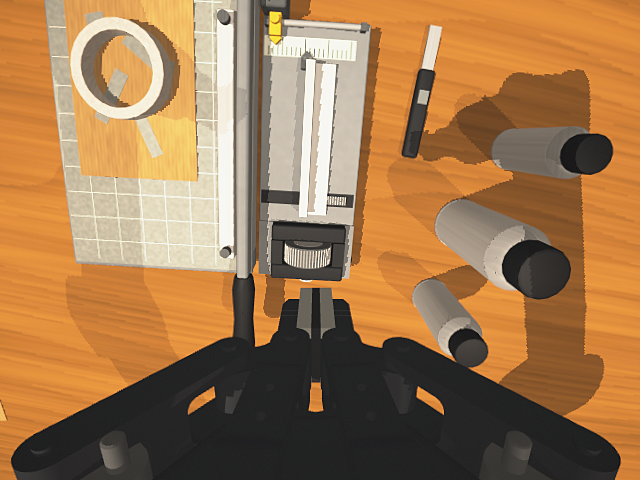

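The wrist view shows the wheel around (308,255), the pointer tip near (308,53) and the rider's nose near (276,46). I'll zoom in for exact pixels.

```bash
python3 - <<'E'
from h import *
im=cv2.imread('pics/w1.png')
A=cv2.resize(im[0:75,245:385],None,fx=5.5,fy=4,interpolation=cv2.INTER_CUBIC)
B=cv2.resize(im[215:287,245:385],None,fx=5.5,fy=4,interpolation=cv2.INTER_CUBIC)
cv2.imwrite('pics/w1z.png',np.vstack([A,B]))
E
```

```text
(no output)
```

View pics/w1z.png

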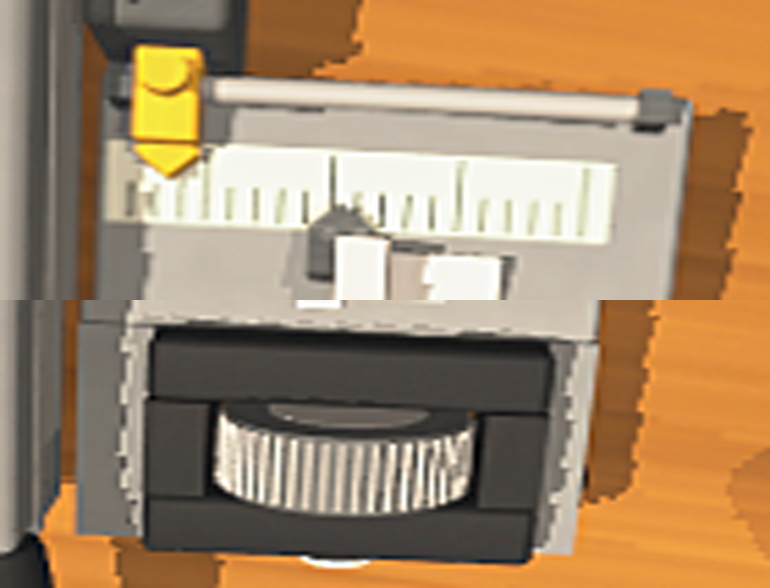

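```bash
python3 - <<'E'
from h import *
import pickle
c=pickle.load(open('w1.pkl','rb'))
Z=lambda u,v:(245+u/5.5, v/4 if v<300 else 215+(v-300)/4)
w=onz(c,[Z(345,440),Z(345,513)],.074); print('wheel edges',w, np.linalg.norm(w[0]-w[1])); W=w.mean(0); print(W)
h=onz(c,[Z(150,330),Z(553,345),Z(528,500)],.054); print('housing',h)
# axis from housing far edge & blade arm edge & fence edges
def ang(p,q): d=p-q; return np.degrees(np.arctan2(d[1],d[0]))
print('y-dir from housing',ang(h[0],h[1])-90)
p=onz(c,[Z(215,88),Z(640,105)],.047);print('rail',ang(p[0],p[1])-90)
p=onz(c,[(303,60),(302,215)],.065);print('fence',ang(p[0],p[1]))
p=onz(c,[(329,65),(325,213)],.04);print('fence b',ang(p[0],p[1]))
p=onz(c,[(372,25),(354,275)],.04);print('table edge',ang(p[0],p[1]),p)
P=onz(c,[Z(342,205),Z(170,180)],.045); print(P)
for y in(9,10,11,12):
    t=np.radians(y);Rm=np.array([[np.cos(t),np.sin(t)],[-np.sin(t),np.cos(t)]]); print(y,((P-W)[:,:2]@Rm.T*1000).round(1).tolist())
E
```

```text
wheel edges [[0.52776198 0.03796124 0.074     ]
 [0.50547541 0.03397868 0.074     ]] 0.022639605872122947
[0.5166187  0.03596996 0.074     ]
housing [[ 0.54766807  0.0850494   0.054     ]
 [ 0.55910836 -0.00209498  0.054     ]
 [ 0.50971804 -0.00673302  0.054     ]]
y-dir from housing 7.479003753164832
rail 7.690053531149289
fence 9.561865662882598
fence b 9.379134649191347
table edge 8.288440983919822 [[ 0.78002862  0.01353021  0.04      ]
 [ 0.49445976 -0.02807094  0.04      ]]
[[0.74037666 0.07729737 0.045     ]
 [0.7404298  0.11156075 0.045     ]]
9 [[227.5, 5.8], [232.9, 39.6]]
10 [[227.5, 1.8], [233.5, 35.6]]
11 [[227.5, -2.1], [234.1, 31.5]]
12 [[227.5, -6.1], [234.6, 27.4]]
```

Call:
drive_tool(
  targets=[
    [[-15, -4, -38, -0.5, 0], [-30, -8, -75, -1, 0], [-45, -11, -112, -1.5, 0], [-55, -13, -150, -2, 0], [-61, -14, -185, -2.5, 0], [-61, -14, -215, -2.5, 0], [-61, -14, -232, -2.5, 0], [-61, -14, -238, -2.5, 0]],
  ],
)

```text
time: 2.82
eef_pos: [0.5162, 0.0223, 0.0916]
eef_rot: [3.141, 0.005, 0.138]
force: [-1.1, -0.6, -0.2]
finger_gap: 0.0
```

Call:
drive_tool(
  targets=[
    [[0, 0, -1, 0, 0], [0, 0, -3, 0, 0], [0, 0, -4, 0, 0], [0, 0, -4, 0, 0]],
  ],
)

```text
time: 3.15
eef_pos: [0.5195, 0.024, 0.0914]
eef_rot: [3.141, -0.002, 0.139]
force: [-1.3, 0.7, -0.3]
finger_gap: -0.0003
```

Call:
drive_tool(
  targets=[
    [[0, 0, -1, 0, 0], [0, 0, -2, 0, 0], [0, 0, -2, 0, 0], [0, 0, -2, 0, 0]],
  ],
)

```text
time: 3.48
eef_pos: [0.5187, 0.0242, 0.0885]
eef_rot: [3.141, -0.0, 0.14]
force: [0.0, -0.1, -0.4]
finger_gap: 0.0001
```

Call:
drive_tool(
  targets=[
    [[0, 0, -1, 0, 0], [0, 0, -1, 0, 0], [0, 0, -1, 0, 0]],
  ],
)

```text
time: 3.73
eef_pos: [0.5186, 0.0242, 0.0872]
eef_rot: [3.142, 0.0, 0.14]
force: [0.0, 0.2, -0.3]
finger_gap: 0.0003
```

Call:
drive_tool(
  targets=[
    [[0, 0, -1, 0, 0], [0, 0, -1, 0, 0], [0, 0, -1, 0, 0]],
  ],
)

```text
time: 3.98
eef_pos: [0.5185, 0.0242, 0.0862]
eef_rot: [-3.142, 0.0, 0.14]
force: [-0.2, 0.6, -0.7]
finger_gap: 0.0
```

Call:
drive_tool(
  targets=[
    [[0, 0, -1, 0, 0], [0, 0, -1, 0, 0], [0, 0, -1, 0, 0]],
  ],
)

```text
time: 4.23
eef_pos: [0.5186, 0.0241, 0.0852]
eef_rot: [3.142, 0.0, 0.14]
force: [0.5, 0.5, -0.4]
finger_gap: 0.0002
```

Call:
drive_tool(
  targets=[
    [[0, 0, -0.7, 0, 0], [0, 0, -0.7, 0, 0], [0, 0, -0.7, 0, 0]],
  ],
)

```text
time: 4.48
eef_pos: [0.5186, 0.0241, 0.0845]
eef_rot: [3.142, 0.0, 0.14]
force: [0.3, -0.2, 0.8]
finger_gap: 0.0001
```

Call:
drive_tool(
  targets=[
    [[0, 0, -0.7, 0, 0], [0, 0, -0.7, 0, 0], [0, 0, -0.7, 0, 0]],
  ],
)

```text
time: 4.73
eef_pos: [0.5187, 0.0242, 0.0841]
eef_rot: [3.141, -0.0, 0.14]
force: [-0.5, -0.1, 3.0]
finger_gap: -0.0002
```

Call:
drive_tool(
  targets=[
    [[-0.3, 2, 0.1, 0, 0], [-0.6, 4, 0.1, 0, 0], [-0.8, 6, 0.1, 0, 0]],
  ],
)

```text
time: 4.98
eef_pos: [0.5181, 0.0293, 0.0847]
eef_rot: [3.14, -0.0, 0.139]
force: [-2.8, -3.0, 10.4]
finger_gap: 0.0
```

Call:
drive_tool(
  targets=[
    [[-0.3, 2.5, 0, 0, 0], [-0.7, 5, 0, 0, 0], [-1, 7.5, 0, 0, 0], [-1.4, 10, 0, 0, 0]],
  ],
)

```text
time: 5.32
eef_pos: [0.5168, 0.0399, 0.0849]
eef_rot: [3.141, -0.001, 0.139]
force: [-2.4, -0.9, 9.6]
finger_gap: 0.0007
```

Call:
drive_tool(
  targets=[
    [[-0.3, 2.5, 0, 0, 0], [-0.7, 5, -0.1, 0, 0], [-1, 7.5, -0.3, 0, 0], [-1.4, 10, -0.6, 0, 0]],
  ],
)

```text
time: 5.65
eef_pos: [0.5154, 0.0504, 0.0841]
eef_rot: [3.141, -0.001, 0.14]
force: [-0.6, -0.3, 4.1]
finger_gap: -0.0002
```

```bash
python3 - <<'E'
from h import *
import pickle
s=monitor.read_state(); print(s['eef_pos'],s['force'])
im=[]
for n,(u0,u1,v0,v1) in(('scene',(320,470,190,300)),('wrist',(200,420,0,160))):
    c=cap(n); save(c,n+'2.png'); pickle.dump(c,open(n+'2.pkl','wb'))
    im.append(cv2.resize(c['image'][v0:v1,u0:u1,::-1],(400,300),interpolation=cv2.INTER_CUBIC))
c=pickle.load(open('scene0.pkl','rb')); im.append(cv2.resize(c['image'][190:300,320:470,::-1],(400,300),interpolation=cv2.INTER_CUBIC)); im.append(im[0]*0)
cv2.imwrite('pics/z2.png',np.vstack([np.hstack(im[:2]),np.hstack(im[2:])]))
E
```

```text
[0.51542044 0.05038293 0.08408412] [-0.6257556  -0.26082488  4.14458035]
```

View pics/z2.png

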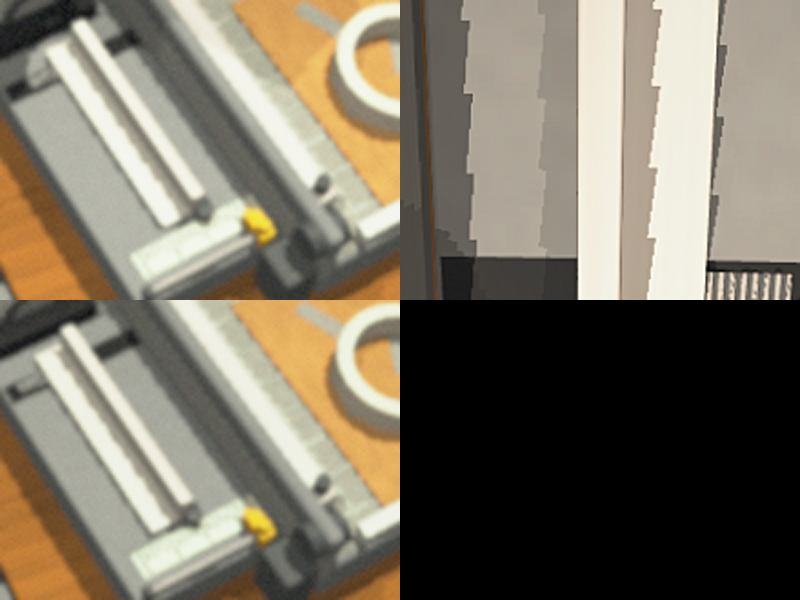

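Call:
drive_tool(
  targets=[
    [[0, 0, 6, 0, 0], [1.8, -13, 8, 0, 0], [3.6, -26, 6, 0, 0], [3.6, -26, 2, 0, 0], [3.6, -26, 0.6, 0, 0], [3.6, -26, 0.3, 0, 0], [3.6, -26, 0.3, 0, 0]],
  ],
)

```text
time: 6.33
eef_pos: [0.5184, 0.0232, 0.0836]
eef_rot: [3.14, 0.001, 0.139]
force: [-0.8, -3.7, 5.2]
finger_gap: -0.0003
```

Call:
drive_tool(
  targets=[
    [[-0.4, 3, 0.2, 0, 0], [-0.8, 6, 0.3, 0, 0], [-1.3, 9.5, 0.3, 0, 0], [-1.8, 13, 0.3, 0, 0], [-2.3, 16.5, 0.3, 0, 0], [-2.7, 20, 0.1, 0, 0], [-3.2, 23, -0.2, 0, 0], [-3.6, 26, -0.6, 0, 0]],
  ],
)

```text
time: 7.0
eef_pos: [0.5149, 0.0511, 0.0838]
eef_rot: [3.142, -0.0, 0.14]
force: [-2.0, 0.1, 6.7]
finger_gap: -0.0
```

Call:
drive_tool(
  targets=[
    [[0, 0, 6, 0, 0], [1.8, -13, 8, 0, 0], [3.6, -26, 6, 0, 0], [3.6, -26, 6, 0, 0], [3.6, -26, 3, 0, 0], [3.6, -26, 1, 0, 0], [3.6, -26, 0.3, 0, 0], [3.6, -26, 0.3, 0, 0]],
  ],
)

```text
time: 7.67
eef_pos: [0.5185, 0.0242, 0.0838]
eef_rot: [3.141, 0.001, 0.14]
force: [-2.4, -2.8, 6.8]
finger_gap: 0.0004
```

Call:
drive_tool(
  targets=[
    [[-0.4, 3, 0.2, 0, 0], [-0.8, 6, 0.3, 0, 0], [-1.3, 9.5, 0.3, 0, 0], [-1.8, 13, 0.3, 0, 0], [-2.3, 16.5, 0.3, 0, 0], [-2.7, 20, 0.1, 0, 0], [-3.2, 23, -0.2, 0, 0], [-3.6, 26, -0.6, 0, 0]],
  ],
)

```text
time: 8.33
eef_pos: [0.5151, 0.0512, 0.0837]
eef_rot: [3.142, -0.001, 0.14]
force: [-2.0, 0.1, 7.2]
finger_gap: 0.0001
```

Call:
drive_tool(
  targets=[
    [[0, 0, 10, 0, 0], [20, 0, 45, 0, 0], [45, 0, 80, 0, 0], [75, 5, 105, 0, 0], [110, 10, 120, 0, 0], [145, 15, 125, 0, 0], [155, 20, 125, 0, 0], [155, 20, 125, 0, 0]],
  ],
)

```text
time: 9.0
eef_pos: [0.6721, 0.0718, 0.2079]
eef_rot: [-3.14, -0.002, 0.14]
force: [-1.0, -0.4, -0.3]
finger_gap: 0.0
```

```bash
python3 - <<'E'
from h import *
import pickle
s=monitor.read_state(); print(s['time'],s['eef_pos'],s['eef_rot'])
c=cap('wrist'); save(c,'w3.png'); pickle.dump(c,open('w3.pkl','wb'))
p=proj(c,[[.7404,.1116,.045],[.7404,.0773,.045]]); print(p)
u,v=[int(x) for x in p[0]]; u0,v0=max(u-50,0),max(v-60,0); print(u0,v0)
cv2.imwrite('pics/w3z.png',cv2.resize(c['image'][v0:v0+100,u0:u0+130,::-1],None,fx=6,fy=6,interpolation=cv2.INTER_CUBIC))
E
```

```text
9.0 [0.67210588 0.07176824 0.20790871] [-3.13992189e+00 -1.77551204e-03  1.40373191e-01]
[[278.62917021 139.13992041]
 [320.66302171 145.18397613]]
228 79
```

View pics/w3z.png

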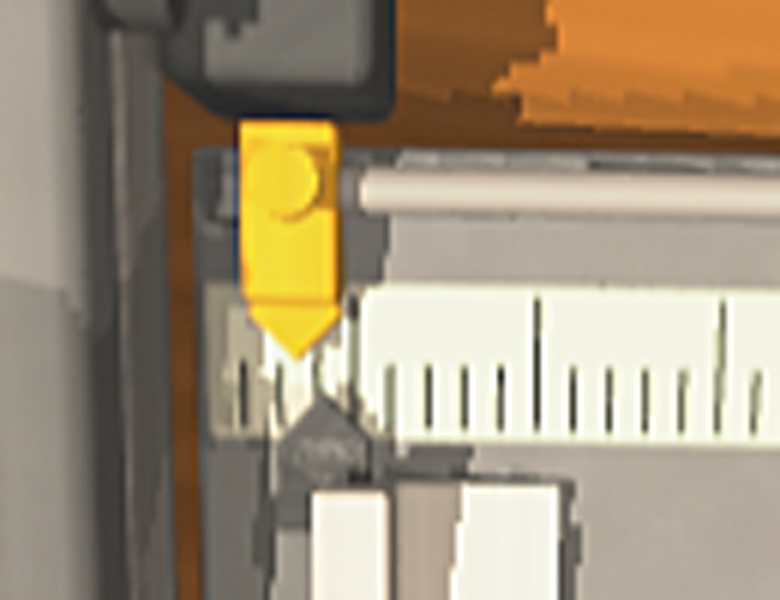

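The nose tip is at (277.5,138.7) and the pointer tip at (281.3,145.2), so about 3 mm remains, or 8 mm of rim. I'll make one short stroke and then check from directly above.

Call:
drive_tool(
  targets=[
    [[-35, -8, -5, 0, 0], [-70, -18, -20, 0, 0], [-105, -28, -45, 0, 0], [-135, -35, -75, 0, 0], [-150, -39, -105, 0, 0], [-152.4, -39, -118, 0, 0], [-152.4, -39, -120, 0, 0], [-152.4, -39, -121, 0, 0]],
  ],
)

```text
time: 9.72
eef_pos: [0.5159, 0.0309, 0.0863]
eef_rot: [3.142, 0.002, 0.14]
force: [0.5, -0.3, 0.1]
finger_gap: 0.0004
```

Call:
drive_tool(
  targets=[
    [[0, 0, 0, 0, 0], [0, 0, 0, 0, 0], [0, 0, -1.5, 0, 0], [0, 0, -2.8, 0, 0], [0, 0, -3.1, 0, 0], [0, 0, -3.1, 0, 0]],
  ],
)

```text
time: 10.22
eef_pos: [0.5186, 0.0314, 0.0849]
eef_rot: [3.141, -0.002, 0.14]
force: [-1.0, -1.1, 8.0]
finger_gap: -0.0001
```

Call:
drive_tool(
  targets=[
    [[-0.3, 2, 0, 0, 0], [-0.6, 4, 0, 0, 0], [-0.9, 6.2, 0, 0, 0], [-1.1, 8, 0, 0, 0], [-1.1, 8, 0, 0, 0], [-1.1, 8, 0, 0, 0], [-1.1, 8, 3, 0, 0], [-1.1, 8, 10, 0, 0]],
  ],
)

```text
time: 10.88
eef_pos: [0.5161, 0.0392, 0.0935]
eef_rot: [-3.141, 0.001, 0.14]
force: [-0.7, -0.6, -1.7]
finger_gap: -0.0
```

Call:
drive_tool(
  targets=[
    [[2, 0, 10, 0, 0], [22, 5, 40, 0, 0], [47, 15, 75, 0, 0], [75, 25, 98, 0, 0], [110, 35, 110, 0, 0], [145, 43, 115, 0, 0], [153, 45, 115, 0, 0], [153, 45, 115, 0, 0]],
  ],
)

```text
time: 11.55
eef_pos: [0.6714, 0.085, 0.2092]
eef_rot: [-3.14, -0.002, 0.14]
force: [-0.3, -1.0, 0.0]
finger_gap: 0.0002
```

Call:
drive_tool(
  targets=[
    [[0, 0, 0, 0, 0], [0, 0, 0, 0, 0]],
  ],
)

```text
time: 11.72
eef_pos: [0.668, 0.0837, 0.2082]
eef_rot: [3.141, 0.002, 0.14]
force: [-0.0, -0.6, -0.0]
finger_gap: 0.0001
```

```bash
python3 - <<'E'
from h import *
import pickle
s=monitor.read_state(); print(s['time'],s['eef_pos'],s['eef_rot'])
c=cap('wrist'); save(c,'w4.png'); pickle.dump(c,open('w4.pkl','wb'))
p=proj(c,[[.7404,.1116,.045]]); print(p)
u,v=[int(x) for x in p[0]]; u0,v0=u-50,v-60; print(u0,v0)
cv2.imwrite('pics/w4z.png',cv2.resize(c['image'][v0:v0+100,u0:u0+130,::-1],None,fx=6,fy=6,interpolation=cv2.INTER_CUBIC))
E
```

```text
11.7167 [0.6679845  0.08374308 0.20819082] [3.14137353e+00 2.26750353e-03 1.39655231e-01]
[[293.50078853 135.17113064]]
243 75
```

View pics/w4z.png

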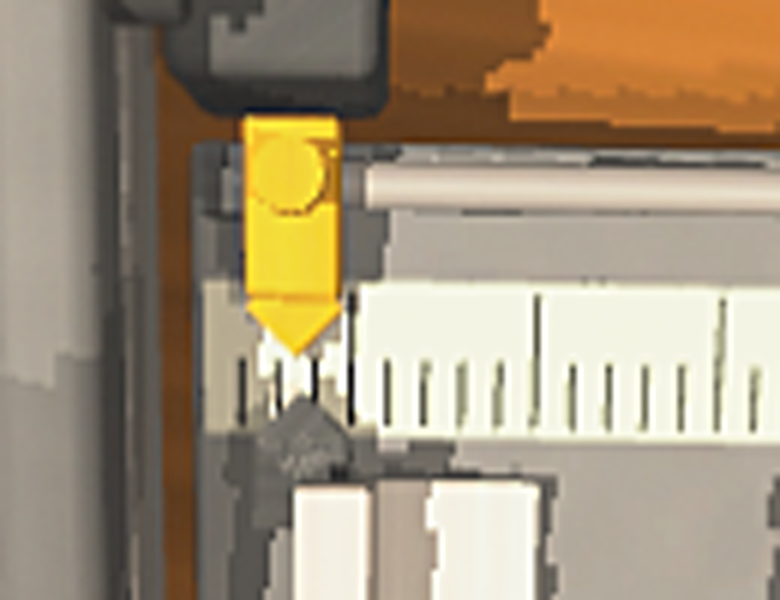

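About 1 mm seems to remain: nose at (292.3,134.2), pointer at about (293.7,141). Next I'll look from lower down and directly above, so parallax drops out.

Call:
drive_tool(
  targets=[
    [[-1, 8, -15, 0, 0], [-2, 16, -30, 0, 0], [-3, 22, -45, 0, 0], [-3, 22, -50, 0, 0], [-3, 22, -50, 0, 0], [-3, 22, -50, 0, 0], [-3, 22, -50, 0, 0]],
  ],
)

```text
time: 12.35
eef_pos: [0.667, 0.1054, 0.1598]
eef_rot: [3.141, -0.001, 0.139]
force: [0.7, -0.2, -0.0]
finger_gap: 0.0
```

```bash
cat > look.py <<'E'
from h import *
import pickle,sys
n=sys.argv[1]
s=monitor.read_state(); print(s['time'],s['eef_pos'],s['eef_rot'])
c=cap('wrist'); save(c,n+'.png'); pickle.dump(c,open(n+'.pkl','wb'))
p=proj(c,[[.7404,.1116,.045]]); print(p)
u,v=[int(x) for x in p[0]]; u0,v0=u-60,max(v-50,0); print(u0,v0)
cv2.imwrite('pics/'+n+'z.png',cv2.resize(c['image'][v0:v0+95,u0:u0+130,::-1],None,fx=6,fy=6,interpolation=cv2.INTER_CUBIC))
E
python3 look.py w5
```

```text
12.35 [0.66704699 0.10540912 0.15984373] [ 3.14114594e+00 -1.49068989e-03  1.38696737e-01]
[[321.146662   138.28481927]]
261 88
```

View pics/w5z.png

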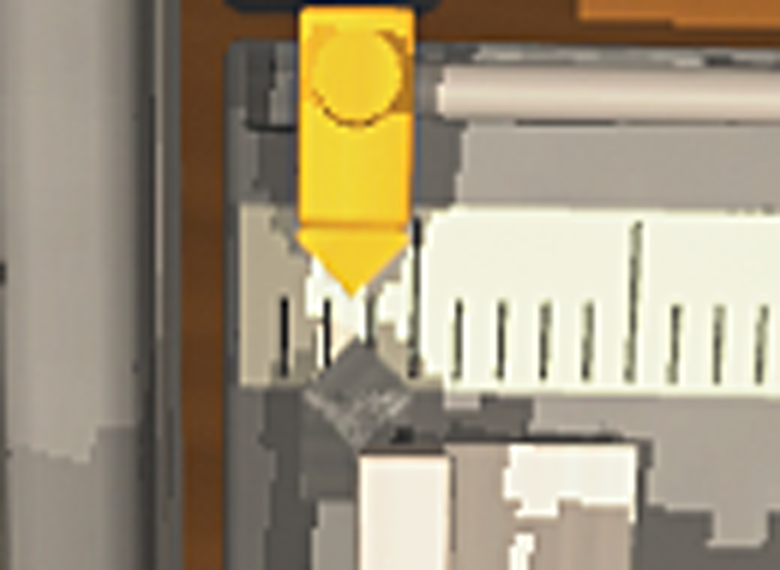

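The nose tip is at zoom (352,297) and the pointer apex at (360,340). At about 9.5 zoom px/mm that leaves roughly 0.8 mm short. One small finishing stroke should do it, allowing for the slack seen last time.

Call:
drive_tool(
  targets=[
    [[-35, -15, 0, 0, 0], [-70, -32, 0, 0, 0], [-105, -50, -15, 0, 0], [-135, -65, -40, 0, 0], [-149, -72, -60, 0, 0], [-149.3, -72, -70, 0, 0], [-149.3, -72, -72, 0, 0], [-149.3, -72, -72, 0, 0]],
  ],
)

```text
time: 13.07
eef_pos: [0.5187, 0.0346, 0.0872]
eef_rot: [-3.141, -0.002, 0.139]
force: [-0.0, 0.4, 1.1]
finger_gap: 0.0001
```

Call:
drive_tool(
  targets=[
    [[0, 0, 0, 0, 0], [0, 0, 0, 0, 0], [0, 0, -1.5, 0, 0], [0, 0, -2.8, 0, 0], [0, 0, -3, 0, 0], [0, 0, -3, 0, 0]],
  ],
)

```text
time: 13.57
eef_pos: [0.5184, 0.0347, 0.085]
eef_rot: [3.141, -0.002, 0.14]
force: [-1.5, 0.0, 7.4]
finger_gap: 0.0001
```

Call:
drive_tool(
  targets=[
    [[-0.2, 1.5, 0, 0, 0], [-0.5, 3.3, 0, 0, 0], [-0.5, 3.3, 0, 0, 0], [-0.5, 3.3, 0, 0, 0], [-0.5, 3.3, 0, 0, 0], [-0.5, 3.3, 3, 0, 0], [-0.5, 3.3, 10, 0, 0]],
  ],
)

```text
time: 14.15
eef_pos: [0.5163, 0.0375, 0.0935]
eef_rot: [-3.141, 0.001, 0.14]
force: [-0.8, -0.1, -0.3]
finger_gap: 0.0003
```

Call:
drive_tool(
  targets=[
    [[3, 3, 18, 0, 0], [25, 12, 40, 0, 0], [50, 25, 55, 0, 0], [80, 40, 62, 0, 0], [115, 55, 65, 0, 0], [145, 67, 65, 0, 0], [150, 69, 65, 0, 0], [150, 69, 65, 0, 0]],
  ],
)

```text
time: 14.82
eef_pos: [0.6676, 0.1079, 0.1584]
eef_rot: [-3.14, -0.0, 0.141]
force: [-0.1, -0.0, 0.1]
finger_gap: -0.0001
```

Call:
drive_tool(
  targets=[
    [[0, 0, 0, 0, 0], [0, 0, 0, 0, 0], [0, 0, 0, 0, 0]],
  ],
)

```text
time: 15.07
eef_pos: [0.6656, 0.1055, 0.1588]
eef_rot: [3.141, 0.001, 0.139]
force: [0.3, 0.4, 0.4]
finger_gap: 0.0001
```

```bash
python3 look.py w6
```

```text
15.0667 [0.66561581 0.10554077 0.15876045] [3.14094543e+00 1.03694144e-03 1.39002546e-01]
[[321.67622007 135.67112502]]
261 85
```

View pics/w6z.png

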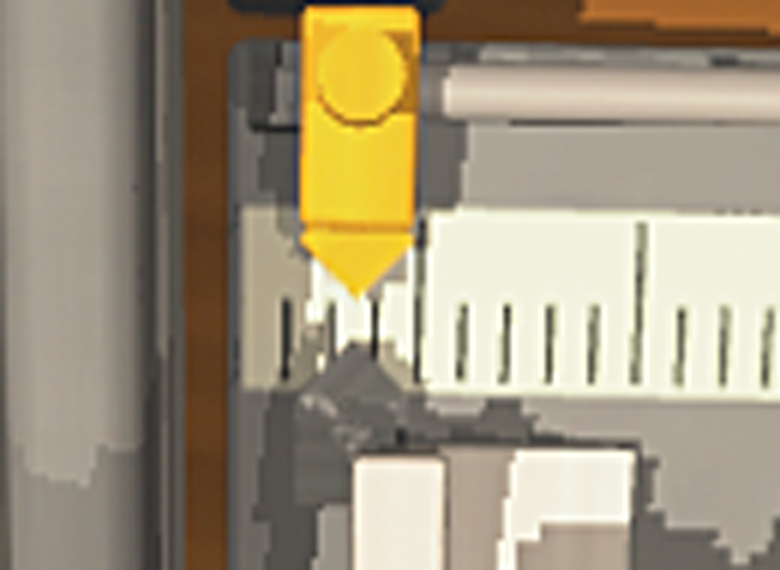

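Nose tip at zoom (358,298) and pointer apex at about (357,345) now agree within about 0.3 mm. I'll lift clear and hand in.

Call:
drive_tool(
  targets=[
    [[-5, 0, 30, 0, 0], [-15, 0, 65, 0, 0], [-30, 0, 100, 0, 0], [-40, 0, 130, 0, 0], [-40, 0, 140, 0, 0], [-40, 0, 140, 0, 0], [-40, 0, 140, 0, 0], [-40, 0, 140, 0, 0]],
  ],
)

```text
time: 15.78
eef_pos: [0.626, 0.1056, 0.2967]
eef_rot: [3.141, 0.003, 0.139]
force: [-0.3, -0.7, -0.9]
finger_gap: 0.0003
```

```bash
python3 - <<'E'
from h import *
import pickle
a=pickle.load(open('scene0.pkl','rb'))['image'].astype(int); c=cap('scene')['image'].astype(int)
for n,(u0,u1,v0,v1) in dict(cans=(215,272,160,325),knife=(300,345,265,340),tape=(440,500,188,240),rider=(411,426,265,280),handle=(325,360,122,165)).items():
    print(n,abs(a-c)[v0:v1,u0:u1].mean().round(2))
s=monitor.read_state(); print(s['time'],s['force']); job.hand_in()
E
```

```text
cans 11.67
knife 24.5
tape 8.29
rider 8.48
handle 9.14
15.8333 [ 0.54453782  0.56010381 -0.11514867]
the job is handed in; nothing more can be done
```

The gauge is set: its pointer stands opposite the rider's nose to within about 0.3–0.5 mm, and the job is handed in at 15.8 s.

- **Strokes:** I rolled the wheel towards the blade with the closed fingertips, in three full strokes and two short correcting ones. The downward force I read was 3–10 N, taken at the end of each move, and the wheel was never pinched.
- **Last close look:** the view from straight above put the pointer tip within about 0.1 mm of the nose. The fence's face edge, which should line up with the pointer tip, read about 0.5 mm past the nose, so the two readings disagree slightly.
- **Hand away:** the arm ended with the fingertips about 290 mm above the bench, reading no contact force beyond sensor noise.
- **Untouched objects:** a before/after comparison of the scene pictures was not conclusive. The tape, rider, handle and can areas changed by about 8–12 grey levels and the knife area by about 25. I put this down to the raised arm's shadow or the arm in view, but did not look at a picture to confirm it. The moves passed well clear of the knife and cans.

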